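# Tare the balance, load a bottle, print its weight

### The arm

A 7-joint arm with a two-finger parallel gripper is mounted at the origin on a cart in front of the work surface, level with it; the furniture and walls round the work are solid. World frame = base frame: x ahead of the robot, y to its left, z up, the work surface at z = 0. Lengths are in m, angles in rad, forces in N, time in s.
With the tool pointing down it reaches from about 0.35 to 0.9 m from the base axis. Payload 7.2 kg.
Tool frame: the origin (TCP) lies on the front face of the gripper's body, between the roots of the fingers; the fingertips stand 80 mm ahead of it and the grasp point (between the pads) lies 61 mm ahead of it (ctrl.nose_length is the distance from the TCP to the fingertips, in m); z points along the fingers, y is the line along which they close (so a half turn about z gives the same grasp; the last joint's range is limited). The gripper opens to 88 mm and grips with 3 to 60 N. Pads are 20 mm wide; open, the fingers measure 115 mm over their backs; the gripper's body (75 mm by 178 mm) begins 61 mm behind the grasp point.
Start: joints at [1.234, 0.411, -0.013, 1.596, 0.006, 1.134, -0.082], TCP at [0.166, -0.603, 0.303] pointing down, gripper open.
Joint ranges: [-2.95, 2.95], [-0.29, 1.99], [-1.47, 1.44], [0.14, 2.54], [-1.03, 4.17], [0.13, 1.85], [-2.86, 2.86]. Speed limits (rad/s): [2.39, 2.39, 3.01, 3.01, 3.14, 3.14, 3.14].

### API

Orientations are given as a rotation vector (axis times angle).
In Python, from bench import ctrl, grab_frame gives the robot as it stands.
- The arm moves only by the shell command python3 -m pendant 'ROWS' [OPENING] [FORCE]. ROWS is JSON, a list of rows, each an object of numbers: "dx", "dy", "dz": the shift along the tool's x, y, z scaled (see below); "wx", "wy", "wz": the turn, a rotation vector about the tool's x, y, z scaled (see below). In form: [{"dx": .., "dy": .., "dz": .., "wx": .., "wy": .., "wz": ..}, ...]. A call has 1 to 20 rows; each row is the pose to reach, as a shift and turn from the pose commanded when the call began, along the tool's axes at that moment, turning the shorter way round; what a row does not reach only later rows make up. The controller multiplies each number of a shift by 100 mm and each number of a turn by 180 degrees. A row lasts 1/12 s, in which the tool goes at most 41.7 mm and 7.16 degrees, less where a joint would pass 70% of its speed; a pose out of reach is approached as far as the arm can. A call with a number of a shift or a turn outside -1 to 1 is refused whole. A call with a gripper value outside its range is refused whole. OPENING is the closure in counts, from 0 (fully open) to 255 (shut), set as the call begins (- or left out, the last holds). The fingers move at their own pace and stop on an object; FORCE is the grip in N (left out, the last holds). Time passes only in rows, so rows that repeat a pose let the fingers close. It gives the time, the measured TCP pose, the force, the opening and the grip force at its end, in the units of the state.
- ctrl.sense(): the state, without advancing time (a new reading comes with each control period).
- grab_frame(name): name is "scene" or "top" or "wrist"; returns a dict with "pixels" (420x560x3 uint8, blue, green, red), "z_map" (420x560 float32, m along the optical axis (not along the pixel's ray), 0 where there is no reading), "K" (3x3 intrinsics, pixels), "dist" ([k1, k2, p1, p2, k3] as OpenCV has them; the pictures are not rectified), "world_from_camera" (4x4, takes a point from camera to world coordinates); the wrist camera has in their place "hand_eye" (4x4, takes a point from camera to tool coordinates, whose origin is the TCP and whose axes are the flange's). Camera axes: x right, y down, z forward; pixel columns grow to the right and rows downward; lengths in m; the calibration is good to about 2 mm. A picture is of the moment at which its call begins: read the wrist's pose just before it.
- ctrl.job_done(): hands the job in; it is judged then, once.
The state is a dict: "time_s": time; "joints": joint angles; "joint_vel": joint speeds; "joint_efforts": joint torques, N m; "tool_pos": TCP position; "ee_rot": TCP orientation; "ft_force": force on the tool from outside, world axes, zero at the start; "torque": the same for the moment, N m; "gripper_width": finger opening in m; "gripper_force": force on a finger pad.
Only numpy, scipy, OpenCV 4.12 (cv2) and the standard library are available. Lean on these libraries where they do the work, as an engineer would, in place of code of your own. Each camera call takes 0.05 s, during which the arm holds its last target. There are 200 camera calls.

### The job

Weigh the amber bottle with the black cap: while the round weighing pan is still empty, press the blue tare button on the sloped front of the terminal fully down and let it come up again; then stand the bottle upright in the middle of the pan, setting it down rather than dropping it, and let go of it. Only then press the green print button fully down and let it come up again. Do not press the blue button again once the bottle is on the pan, and leave the white bottle and the specimen cup where they stand.

Things in the scene. Friction and masses are not known exactly. Their poses are not given: they have to be found in the camera images.
- tare_top (a point): Centre of the face of the blue tare button (left one), 30 mm across, 12 mm proud of a black collar 46 mm across. Spring return, 8 mm travel, starts to move at 1.5 N, fully down at 5 N; the point moves with it. z axis: straight out of the panel, 27 degrees from vertical, leaning towards the robot; y axis: level along the panel, to the left. A hood overhangs it, so come in along z, tilted.
- print_top (a point): Centre of the face of the green print button, 72 mm to the right of the blue one on the same panel and the same in every size, force and axis.
- tare (a joint): How far the blue button is pressed, m: 0 up, 0.008 fully down.
- print (a joint): How far the green button is pressed, m: 0 up, 0.008 fully down.
- terminal: Grey terminal, fixed, 131 mm deep, 160 wide, 203 high; origin under its middle on the bench, -x its front. Panel slopes at 27 degrees from 48 mm (front) to 120 mm high; upright display behind. A clear hood reaches forward from the display's top, 194 to 203 mm above the bench, to 22 mm in front of the origin; the button faces are 34 mm in front of it, 96 mm high.
- platform: White weighing platform, fixed to the bench, 165 x 165 mm, 40 mm high, origin under its middle on the bench, z up; it carries the pan.
- pan: Round steel weighing pan, 124 mm across and 8 mm thick, flat on top, fixed on the platform; origin at the centre of its underside.
- pan_top (a point): Centre of the top face of the weighing pan, 55 mm above the bench; z up.
- bottle_mid (a point): The thing to weigh: amber-brown bottle, black cap, white label with a green band. Round, 44 mm across, 89 mm high (body straight to about 55 mm, cap 28 mm across), 0.11 to 0.21 kg. The point is on its axis, half-way up, 44.5 mm above its foot; z up. Grip it round the body. It stands on the bench in one of three places, swapped with the white bottle and the cup.
- amber_bottle: The same amber bottle; origin at the centre of its foot.
- white_mid (a point): Bystander: white bottle with blue cap, 34 mm across, 61 mm high; the point is on its axis 30 mm above its foot, z up.
- cup_mid (a point): Bystander: white specimen cup with blue screw lid, 65 mm across, 65 mm high; the point is on its axis 32.5 mm above its foot, z up.

How it is judged:
By the outcome, as a careful person would: the job done as asked, in the order asked, and still so for the second after the job is handed in, with the robot touching nothing.
It also fails if it takes over 72 s, if anything falls off the work surface, if the arm or the gripper's body presses on something with over 40 N, if the wrist force passes 120 N, or if a joint passes its speed limit or range.

## Working session

There is one attempt and no reset: what is moved stays moved. The work goes in short steps, Python scripts to look and compute and a shell command to move; the robot and the scene stay as the last step left them, time stands still between calls to the robot, and variables do not carry over. Pictures are saved under pics/ and viewed, at most 10 in all, crops included, and the job is handed in when it is done.

```bash
ls; mkdir -p pics; python3 - <<'E'
from bench import ctrl, grab_frame
import cv2,numpy as np
s=ctrl.sense(); print(s['time_s'],s['tool_pos'],s['ee_rot'],s['gripper_width'],ctrl.nose_length)
for n in ("scene","top"):
    f=grab_frame(n); cv2.imwrite(f"pics/{n}.png",f["pixels"]); np.savez(f"{n}.npz",**f)
    print(n,f["K"],f["dist"],f["world_from_camera"])
E
```

```text
pics
0.0 [ 0.16585671 -0.60220351  0.30183128] [-3.11171978e+00 -4.20797934e-01  5.03732475e-04] 0.08776184502158213 0.08
scene [[381.88912816   0.         281.54079684]
 [  0.         381.88912816 210.75441269]
 [  0.           0.           1.        ]] [-0.01782077  0.          0.          0.          0.        ] [[-7.85585072e-01 -3.33018059e-01  5.21493113e-01 -2.79122651e-02]
 [-6.18753113e-01  4.23930758e-01 -6.61382868e-01  7.34212991e-01]
 [-8.24531607e-04 -8.42247995e-01 -5.39089636e-01  6.58050574e-01]
 [ 0.00000000e+00  0.00000000e+00  0.00000000e+00  1.00000000e+00]]
top [[421.6807114    0.         281.69270042]
 [  0.         421.6807114  207.2406037 ]
 [  0.           0.           1.        ]] [-0.06320647  0.          0.          0.          0.        ] [[ 0.05784569 -0.9759708   0.21008302  0.2980519 ]
 [-0.99832448 -0.05685651  0.0107504   0.0274571 ]
 [ 0.00145251 -0.21035289 -0.97762444  1.10269104]
 [ 0.          0.          0.          1.        ]]
```

View pics/top.png

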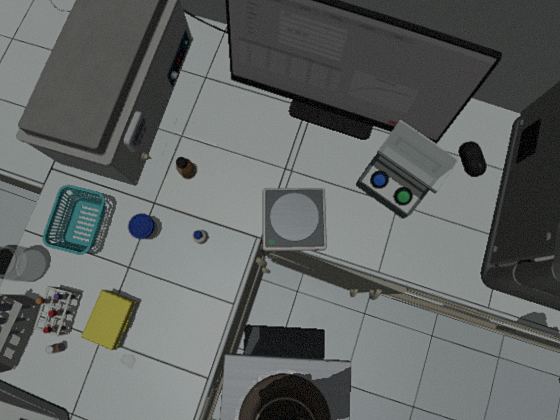

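View pics/scene.png

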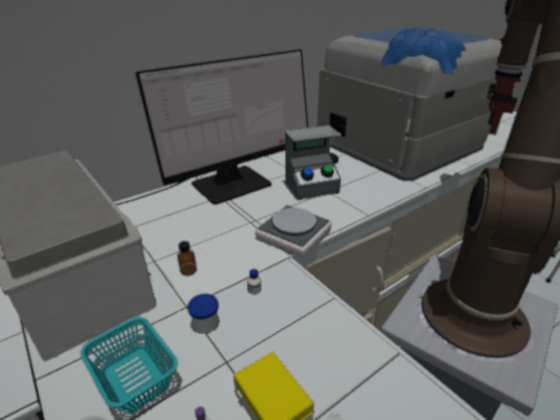

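Top view: amber cap at about (183,162), white bottle (200,237), cup (141,226), pan centre (294,217), tare (379,180), print (403,196). The scene view shows the same layout: amber bottle at (187,258), tare (307,173), print (327,170).

```bash
cat > h.py <<'E'
import numpy as np,cv2
from scipy.spatial.transform import Rotation as R
def pts(f,uv):
    K,d,z=f["K"],f["dist"],f["z_map"]; out=[]
    for u,v in uv:
        w=z[int(v)-1:int(v)+2,int(u)-1:int(u)+2]; w=w[w>0]
        zz=np.median(w) if len(w) else np.nan
        n=cv2.undistortPoints(np.array([[[u,v]]],float),K,d)[0,0]
        out.append(f["world_from_camera"]@np.array([n[0]*zz,n[1]*zz,zz,1]))
    return np.array(out)[:,:3]
def cloud(f):
    z=f["z_map"];h,w=z.shape
    uv=np.stack(np.meshgrid(np.arange(w),np.arange(h)),-1).reshape(-1,1,2).astype(float)
    n=cv2.undistortPoints(uv,f["K"],f["dist"])[:,0].reshape(h,w,2)
    P=np.dstack([n[...,0]*z,n[...,1]*z,z]); T=f["world_from_camera"]
    P=P@T[:3,:3].T+T[:3,3]; P[z==0]=np.nan; return P
E
python3 - <<'E'
from h import *
np.set_printoptions(precision=4,suppress=True)
for n,L in (("top",dict(cap=(183,161),white=(199,236),cup=(141,226),pan=(294,217),tare=(379,180),prn=(403,196))),("scene",dict(cap=(184,246),body=(188,262),white=(254,272),cup=(203,302),pan=(295,221),tare=(307,173),prn=(327,170)))):
    f=dict(np.load(n+".npz"))
    for k,p in zip(L,pts(f,L.values())): print(n,k,p)
    P=cloud(f); hsv=cv2.cvtColor(f["pixels"],cv2.COLOR_BGR2HSV); H,S,V=cv2.split(hsv)
    yy,xx=np.mgrid[:420,:560]
    for k,lo,hi in (("tare",95,130),("prn",40,90)):
        u,v=L[k]; m=(abs(xx-u)<14)&(abs(yy-v)<14)&(S>110)&(V>50)&(H>=lo)&(H<=hi)
        print(n,k,"blob",m.sum(),xx[m].mean(),yy[m].mean(),np.nanmedian(P[m],0))
    m=(abs(P[...,2]-.055)<.004)&(abs(xx-L['pan'][0])<60)&(abs(yy-L['pan'][1])<60)&np.isfinite(P[...,2])
    q=P[m]; print(n,"pan",m.sum(),(np.nanmin(q,0)+np.nanmax(q,0))/2,np.ptp(q,axis=0))
    u,v=L['cap']; m=(abs(xx-u)<18)&(v-15<yy)&(yy<v+35)&(P[...,2]>.012)&(P[...,2]<.1)
    q=P[m]; print(n,"amber",m.sum(),q.min(0),q.max(0))
    for zl,zh in((.012,.05),(.084,.095)):
        c=q[(q[:,2]>zl)&(q[:,2]<zh)]; 
        if len(c)>5: 
            print(zl,len(c),c.mean(0),cv2.minEnclosingCircle(c[:,:2].astype(np.float32)))
E
```

```text
top cap [0.6206 0.2945 0.0895]
top white [0.4367 0.2409 0.0602]
top cup [0.4523 0.3884 0.0658]
top pan [0.4995 0.0065 0.0563]
top tare [ 0.5978 -0.1991  0.0954]
top prn [ 0.5602 -0.259   0.096 ]
top tare blob 123 379.1219512195122 179.45528455284554 [ 0.5996 -0.1991  0.0947]
top prn blob 123 403.130081300813 196.35772357723576 [ 0.5599 -0.2597  0.0952]
top pan 1767 [0.5019 0.0066 0.055 ] [0.1231 0.1227 0.008 ]
top amber 316 [0.5966 0.2774 0.0123] [0.6399 0.3202 0.0925]
0.012 70 [0.6059 0.2894 0.03  ] ((0.6152489185333252, 0.2960740327835083), 0.02151648700237274)
0.084 95 [0.6189 0.2996 0.0887] ((0.6201980113983154, 0.3004438579082489), 0.014860918745398521)
scene cap [0.6101 0.3063 0.0892]
scene body [0.6017 0.3085 0.0448]
scene white [0.4365 0.2486 0.0614]
scene cup [0.4562 0.3874 0.0642]
scene pan [0.4928 0.0128 0.0549]
scene tare [ 0.5956 -0.1905  0.0919]
scene prn [ 0.5563 -0.2494  0.0918]
scene tare blob 76 307.30263157894734 171.30263157894737 [ 0.5989 -0.1973  0.0939]
scene prn blob 61 327.42622950819674 168.21311475409837 [ 0.559  -0.2573  0.0938]
scene pan 1012 [ 0.6454 -0.0185  0.0551] [0.4319 0.5513 0.0079]
scene amber 497 [0.5956 0.2811 0.0122] [0.6365 0.3236 0.0925]
0.012 211 [0.6058 0.3095 0.0312] ((0.6172905564308167, 0.30164894461631775), 0.02234380692243576)
0.084 80 [0.6181 0.3023 0.0888] ((0.6200567483901978, 0.30190524458885193), 0.014983664266765118)
```

```bash
cat >> h.py <<'E'
def go(pos,Rm,s=None):
    """shift & turn numbers (tool axes, scaled) from present pose to pos,Rm"""
    from bench import ctrl
    s=s or ctrl.sense(); R0=R.from_rotvec(s['ee_rot'])
    d=R0.inv().apply(np.array(pos)-s['tool_pos'])/0.1
    w=(R0.inv()*R.from_matrix(Rm)).as_rotvec()/np.pi
    print("go d",d.round(3),"w",w.round(4),"n",max(np.abs(d).max(),np.linalg.norm(d)*100/41.7/20).round(2))
tare=np.array([.599,-.198,.0955]);prn=np.array([.5595,-.2585,.0955])
py=(tare-prn)/np.linalg.norm(tare-prn); hz=np.array([-py[1],py[0],0])
c27,s27=np.cos(np.radians(27)),np.sin(np.radians(27))
pz=s27*hz+c27*np.array([0,0,1])
def panelR(sgn): y=sgn*py; z=-pz; return np.c_[np.cross(y,z),y,z]
E
python3 - <<'E'
from h import *
from bench import ctrl,grab_frame
np.set_printoptions(precision=3,suppress=True)
s=ctrl.sense(); print(R.from_rotvec(s['ee_rot']).as_matrix()); f=grab_frame("wrist"); print(f["hand_eye"]); print("pz",pz,"py",py)
for sg in(1,-1): print(sg); go(tare+.14*pz,panelR(sg))
Q=np.vstack([cloud(dict(np.load(n+".npz"))).reshape(-1,3) for n in("top","scene")]); Q=Q[np.isfinite(Q).all(1)]
# height map 5cm cells: rows x .9..0.1, cols y .6..-.8
for x in np.arange(.95,.05,-.05):
    r=[]
    for y in np.arange(.6,-.75,-.05):
        m=(abs(Q[:,0]-x)<.025)&(abs(Q[:,1]-y)<.025); r.append("%3d"%(Q[m,2].max()*100) if m.any() else " . ")
    print("%.2f"%x," ".join(r))
E
```

```text
[[ 0.964  0.266 -0.   ]
 [ 0.266 -0.964  0.001]
 [-0.    -0.001 -1.   ]]
[[-0.    -0.953 -0.304  0.082]
 [ 1.    -0.    -0.     0.001]
 [ 0.    -0.304  0.953 -0.082]
 [ 0.     0.     0.     1.   ]]
pz [-0.38   0.248  0.891] py [0.547 0.837 0.   ]
1
go d [ 4.829 -3.223  0.821] w [-0.172 -0.078 -0.714] n 4.83
-1
go d [ 4.829 -3.223  0.821] w [-0.064  0.141  0.265] n 4.83
0.95  .   25  25  25  25  25   0   0   0   0   0   0   1   1   1  56  57  57  57  56  56  .   .   .   .   .   . 
0.90  25  25  25  25  25  25   0   0  36  43  43   0   1   6   6   1   1   1   0  56  56  56  56  56  54  .   . 
0.85  25  25  25  25  25  21   0   0  37  43  43  43  43  43  43   6   1   0   0   0   0   0   0  55  55  55  55
0.80  25  25  25  25  25  21   0   0   0  18  26  32  39  43  43  43  43  43   0   0   0   0   0   0  42  43  54
0.75  25  25  25  25  25   0   0   0   0   0   0   0  14  22  29  37  43  43  43  43   0   3   3  40  43  44  44
0.70  25  25  25  25  25   0   0   0   0   0   0   0   0   0   0   0  20  25  32  35   0   3   3  41  43  45  45
0.65  25  25  25  25  24   0   9   0   0   0   0  
[... 605 characters left out ...]
 0  45  48  49  49  . 
0.35   0   7   6   0   0   0   0   0   0   0   0 -92 -91 -91 -91  -7   0   0   0   0   0   0  45  47  48  47  45
0.30   6   6   4   6   6   0   0   0   0   0   0 -91 -91 -90 -91 -91 -91 -23 -23 -91   0   0  39  41  43  43  44
0.25  10  10   6   6   6   0   0   0   0   0 -91 -91 -91 -91 -91 -91 -91 -91 -91 -91 -91 -91 -92   0  58   0   0
0.20  10  10   6   6   6   0   0   0   0   0 -91 -91 -91 -91 -91 -91 -91 -91 -91 -92 -91 -91  59  58  58  34  34
0.15   6   6   6   6   6   0   0   0   0   0   0   0   0   0   0   0 -91 -91 -91 -91 -91  59  59  57  55 -91 -91
0.10   0   0   0   0   0   0   0   0   0   0   1   2  32  31   1   0 -83 -91 -91 -91 -91  59  59  57  54 -91 -91
```

```bash
A='{"dx":0.27,"dy":-0.96}'
python3 -m pendant '[{"dx":0.27,"dy":-0.96},{"dx":0.27,"dy":-0.96},{"dx":0.27,"dy":-0.96}]' 255 20
python3 -m pendant '[{"dx":0.27,"dy":-0.96},{"dx":0.27,"dy":-0.96},{"dx":0.27,"dy":-0.96}]'
python3 -m pendant '[{"dx":0.94,"dy":-0.78,"dz":-0.3},{"dx":0.94,"dy":-0.78,"dz":-0.3},{"dx":0.94,"dy":-0.78,"dz":-0.3},{"dx":0.94,"dy":-0.78,"dz":-0.3},{"dx":0.94,"dy":-0.78,"dz":-0.3}]'
python3 - <<'E'
from h import *
from bench import ctrl
s=ctrl.sense();print(s['joints'],s['tool_pos']); go(tare+.16*pz,panelR(1))
E
```

```text
[ 1.23377268  0.41171409 -0.01272574  1.59681254  0.00559211  1.1342302
 -0.08217845] [ 0.16591655 -0.60230878  0.30201947]
go d [ 4.768 -3.291  0.643] w [-0.1716 -0.0777 -0.7139] n 4.77$[0]: bad value
$[0]: bad value
$[0]: bad value
```

```bash
python3 -m pendant '[{"dx":0.27,"dy":-0.96,"dz":0,"wx":0,"wy":0,"wz":0},{"dx":0.27,"dy":-0.96,"dz":0,"wx":0,"wy":0,"wz":0},{"dx":0.27,"dy":-0.96,"dz":0,"wx":0,"wy":0,"wz":0}]' 255 20
```

```text
time_s: 0.4
tool_pos: [0.1666, -0.4985, 0.3016]
ee_rot: [-3.109, -0.422, 0.0]
ft_force: [-0.3, 0.8, -0.1]
gripper_width: 0.0712
gripper_force: 0.0
```

```bash
python3 -m pendant '[{"dx":0.27,"dy":-0.96,"dz":0,"wx":0,"wy":0,"wz":0},{"dx":0.27,"dy":-0.96,"dz":0,"wx":0,"wy":0,"wz":0},{"dx":0.27,"dy":-0.96,"dz":0,"wx":0,"wy":0,"wz":0}]'
python3 -m pendant '[{"dx":0.94,"dy":-0.78,"dz":-0.3,"wx":0,"wy":0,"wz":-0.1},{"dx":0.94,"dy":-0.78,"dz":-0.3,"wx":0,"wy":0,"wz":-0.1},{"dx":0.94,"dy":-0.78,"dz":-0.3,"wx":0,"wy":0,"wz":-0.2},{"dx":0.94,"dy":-0.78,"dz":-0.3,"wx":0,"wy":0,"wz":-0.2},{"dx":0.94,"dy":-0.78,"dz":-0.3,"wx":0,"wy":0,"wz":-0.2},{"dx":0.94,"dy":-0.78,"dz":-0.3,"wx":0,"wy":0,"wz":-0.2}]'
python3 - <<'E'
from h import *
from bench import ctrl
s=ctrl.sense();print(s['joints'],s['tool_pos']); go(tare+.16*pz,panelR(1))
E
```

```text
time_s: 0.65
tool_pos: [0.1668, -0.3985, 0.3021]
ee_rot: [-3.11, -0.423, 0.001]
ft_force: [0.1, -0.0, -0.4]
gripper_width: 0.0515
gripper_force: 0.0
time_s: 1.15
tool_pos: [0.2372, -0.3024, 0.3329]
ee_rot: [2.825, 1.373, -0.0]
ft_force: [-1.1, -0.9, 0.6]
gripper_width: 0.0115
gripper_force: 0.0
[ 1.00494812 -0.02955672 -0.2185821   2.07103935 -0.00679825  1.09876481
  0.12337177] [ 0.23724976 -0.30238474  0.33290159]
go d [2.993 1.475 0.948] w [-0.1241 -0.1134 -0.5171] n 2.99
```

```bash
python3 -m pendant '[{"dx":1,"dy":0.5,"dz":0,"wx":-0.06,"wy":-0.06,"wz":-0.26},{"dx":1,"dy":0.5,"dz":0,"wx":-0.06,"wy":-0.06,"wz":-0.26},{"dx":1,"dy":0.5,"dz":0,"wx":-0.06,"wy":-0.06,"wz":-0.26},{"dx":1,"dy":0.5,"dz":0,"wx":-0.06,"wy":-0.06,"wz":-0.26},{"dx":1,"dy":0.5,"dz":0,"wx":-0.06,"wy":-0.06,"wz":-0.26},{"dx":1,"dy":0.5,"dz":0,"wx":-0.06,"wy":-0.06,"wz":-0.26},{"dx":1,"dy":0.5,"dz":0,"wx":-0.06,"wy":-0.06,"wz":-0.26}]'
python3 - <<'E'
from h import *
from bench import ctrl
s=ctrl.sense();print(s['joints'],s['tool_pos']); go(tare+.16*pz,panelR(1))
E
```

```text
time_s: 1.73
tool_pos: [0.3383, -0.256, 0.3323]
ee_rot: [1.888, 2.193, -0.125]
ft_force: [-0.7, -0.5, -0.4]
gripper_width: 0.0004
gripper_force: 0.0
[ 0.84000281 -0.06103289 -0.37982872  2.12305412  0.15918916  0.86408187
  0.51703181] [ 0.33830354 -0.25598146  0.33225763]
go d [0.899 2.032 0.949] w [-0.0661 -0.056  -0.258 ] n 2.03
```

```bash
python3 -m pendant '[{"dx":0.5,"dy":1,"dz":0.3,"wx":-0.066,"wy":-0.056,"wz":-0.258},{"dx":0.5,"dy":1,"dz":0.3,"wx":-0.066,"wy":-0.056,"wz":-0.258},{"dx":0.5,"dy":1,"dz":0.3,"wx":-0.066,"wy":-0.056,"wz":-0.258},{"dx":0.5,"dy":1,"dz":0.3,"wx":-0.066,"wy":-0.056,"wz":-0.258},{"dx":0.5,"dy":1,"dz":0.3,"wx":-0.066,"wy":-0.056,"wz":-0.258},{"dx":0.5,"dy":1,"dz":0.3,"wx":-0.066,"wy":-0.056,"wz":-0.258},{"dx":0.5,"dy":1,"dz":0.3,"wx":-0.066,"wy":-0.056,"wz":-0.258},{"dx":0.5,"dy":1,"dz":0.3,"wx":-0.066,"wy":-0.056,"wz":-0.258}]'
python3 - <<'E'
from h import *
from bench import ctrl
s=ctrl.sense();print(s['joints'],s['tool_pos']); go(tare+.16*pz,panelR(1))
E
```

```text
time_s: 2.4
tool_pos: [0.4328, -0.1994, 0.3004]
ee_rot: [0.768, 2.573, -0.184]
ft_force: [-0.4, 0.4, 0.2]
gripper_width: 0.0002
gripper_force: 0.0
[ 7.59441895e-01 -2.08866255e-03 -5.07390125e-01  2.20777700e+00
  3.03447520e-01  5.07003419e-01  1.00816727e+00] [ 0.43281649 -0.19937966  0.30040932]
go d [-0.302  0.921  0.853] w [-0.0003 -0.0004 -0.0006] n 0.92
```

```bash
python3 -m pendant '[{"dx":-0.3,"dy":0.92,"dz":0.4,"wx":0,"wy":0,"wz":0},{"dx":-0.3,"dy":0.92,"dz":0.4,"wx":0,"wy":0,"wz":0},{"dx":-0.3,"dy":0.92,"dz":0.4,"wx":0,"wy":0,"wz":0},{"dx":-0.3,"dy":0.92,"dz":0.85,"wx":0,"wy":0,"wz":0},{"dx":-0.3,"dy":0.92,"dz":0.85,"wx":0,"wy":0,"wz":0},{"dx":-0.3,"dy":0.92,"dz":0.85,"wx":0,"wy":0,"wz":0}]'
python3 - <<'E'
from h import *
from bench import ctrl,grab_frame
s=ctrl.sense();print(s['joints'],s['tool_pos']); go(tare+.085*pz,panelR(1))
f=grab_frame("wrist"); T=np.eye(4);T[:3,:3]=R.from_rotvec(s['ee_rot']).as_matrix();T[:3,3]=s['tool_pos']
f["world_from_camera"]=T@f["hand_eye"]; np.savez("w1.npz",**f)
cv2.imwrite("pics/w1.png",f["pixels"])
E
```

```text
time_s: 2.9
tool_pos: [0.5384, -0.1578, 0.2357]
ee_rot: [0.777, 2.576, -0.183]
ft_force: [-0.3, 0.2, 0.4]
gripper_width: 0.0004
gripper_force: 0.0
[ 0.53818984  0.2693126  -0.51376436  2.10014965  0.77790016  0.5168968
  0.42002179] [ 0.53836625 -0.15779237  0.23573052]
go d [-0.017 -0.003  0.73 ] w [-0.0008 -0.0022 -0.0021] n 0.73
```

View pics/w1.png

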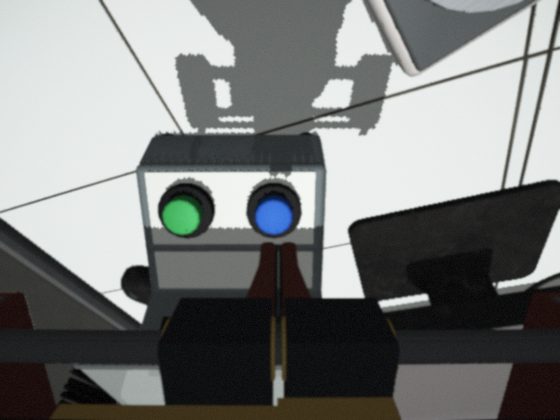

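The wrist view shows blue at about (273,216), green at (182,216), closed fingertips at (278,245), aligned with the panel.

```bash
python3 - <<'E'
from h import *
np.set_printoptions(precision=4,suppress=True)
f=dict(np.load("w1.npz")); print(pts(f,[(273,216),(182,217)]))
P=cloud(f);hsv=cv2.cvtColor(f["pixels"],cv2.COLOR_BGR2HSV)
for n,lo,hi in(("t",105,130),("p",45,85)):
    m=cv2.inRange(hsv,(lo,120,60),(hi,255,255))>0; m[:170]=0;m[250:]=0
    y,x=np.where(m); print(n,m.sum(),x.mean(),y.mean(),np.nanmean(P[m],0),np.nanmedian(P[m],0),(np.nanmin(P[m],0)+np.nanmax(P[m],0))/2)
E
```

```text
[[ 0.5942 -0.202   0.0962]
 [ 0.5561 -0.2612  0.0963]]
t 1193 273.28583403185246 215.47359597652977 [ 0.5948 -0.2022  0.0951] [ 0.5942 -0.2018  0.0953] [ 0.5994 -0.2057  0.0922]
p 1139 181.01316944688324 216.2897278314311 [ 0.5556 -0.262   0.0956] [ 0.5554 -0.2615  0.0957] [ 0.5591 -0.267   0.0925]
```

```bash
sed -i 's/^tare=.*/tare=np.array([.597,-.200,.0955]);prn=np.array([.5575,-.2605,.0955])/' h.py
python3 -m pendant '[{"dx":-0.02,"dy":-0.03,"dz":0.3,"wx":0,"wy":0,"wz":0},{"dx":-0.02,"dy":-0.03,"dz":0.6,"wx":0,"wy":0,"wz":0},{"dx":-0.02,"dy":-0.03,"dz":0.73,"wx":0,"wy":0,"wz":0},{"dx":-0.02,"dy":-0.03,"dz":0.73,"wx":0,"wy":0,"wz":0}]'
python3 -m pendant '[{"dx":0,"dy":0,"dz":0.02,"wx":0,"wy":0,"wz":0},{"dx":0,"dy":0,"dz":0.04,"wx":0,"wy":0,"wz":0},{"dx":0,"dy":0,"dz":0.06,"wx":0,"wy":0,"wz":0},{"dx":0,"dy":0,"dz":0.08,"wx":0,"wy":0,"wz":0},{"dx":0,"dy":0,"dz":0.08,"wx":0,"wy":0,"wz":0}]'
python3 - <<'E'
from h import *
from bench import ctrl
s=ctrl.sense(); go(tare+.08*pz,panelR(1)); print("axial force",s['ft_force']@pz)
E
```

```text
time_s: 3.28
tool_pos: [0.5661, -0.1804, 0.1744]
ee_rot: [0.774, 2.572, -0.185]
ft_force: [-0.1, 0.1, -0.7]
gripper_width: 0.0005
gripper_force: 0.0
time_s: 3.7
tool_pos: [0.57, -0.1814, 0.1687]
ee_rot: [0.768, 2.571, -0.184]
ft_force: [0.1, -0.6, 1.3]
gripper_width: 0.0003
gripper_force: 0.8
go d [ 0.04  -0.008  0.001] w [-0.0001  0.0003 -0.0007] n 0.04
axial force 1.0151604702851207
```

```bash
python3 -m pendant '[{"dx":0.03,"dy":0,"dz":0,"wx":0,"wy":0,"wz":0},{"dx":0.03,"dy":0,"dz":0,"wx":0,"wy":0,"wz":0},{"dx":0.03,"dy":0,"dz":0.02,"wx":0,"wy":0,"wz":0},{"dx":0.03,"dy":0,"dz":0.04,"wx":0,"wy":0,"wz":0},{"dx":0.03,"dy":0,"dz":0.06,"wx":0,"wy":0,"wz":0},{"dx":0.03,"dy":0,"dz":0.06,"wx":0,"wy":0,"wz":0}]'
python3 - <<'E'
from h import *
from bench import ctrl
s=ctrl.sense(); go(tare+.08*pz,panelR(1)); print("axial force",s['ft_force']@pz)
E
```

```text
time_s: 4.2
tool_pos: [0.5698, -0.1812, 0.1608]
ee_rot: [0.768, 2.573, -0.184]
ft_force: [-1.2, 0.8, 4.2]
gripper_width: 0.0008
gripper_force: 2.3
go d [ 0.002 -0.009 -0.069] w [-0.0001 -0.0002 -0.0005] n 0.07
axial force 4.399646621368331
```

```bash
python3 -m pendant '[{"dx":0,"dy":0,"dz":0.01,"wx":0,"wy":0,"wz":0},{"dx":0,"dy":0,"dz":0.02,"wx":0,"wy":0,"wz":0},{"dx":0,"dy":0,"dz":0.03,"wx":0,"wy":0,"wz":0},{"dx":0,"dy":0,"dz":0.03,"wx":0,"wy":0,"wz":0},{"dx":0,"dy":0,"dz":0.03,"wx":0,"wy":0,"wz":0}]'
python3 - <<'E'
from h import *
from bench import ctrl
s=ctrl.sense(); go(tare+.08*pz,panelR(1)); print("axial force",s['ft_force']@pz)
E
```

```text
time_s: 4.62
tool_pos: [0.5702, -0.1813, 0.1599]
ee_rot: [0.767, 2.571, -0.185]
ft_force: [-18.0, 7.3, 28.4]
gripper_width: 0.0007
gripper_force: 16.9
go d [ 0.001 -0.01  -0.078] w [-0.0004  0.0003 -0.0003] n 0.08
axial force 34.00200050792015
```

Hard stop felt (34 N), so the button is fully down. I'll retract and plan the bottle approach.

```bash
python3 -m pendant '[{"dx":0,"dy":0,"dz":-0.1,"wx":0,"wy":0,"wz":0},{"dx":0,"dy":0,"dz":-0.5,"wx":0,"wy":0,"wz":0},{"dx":0,"dy":0,"dz":-0.9,"wx":0,"wy":0,"wz":0},{"dx":0,"dy":0,"dz":-1,"wx":0,"wy":0,"wz":0},{"dx":0,"dy":0,"dz":-1,"wx":0,"wy":0,"wz":0}]'
cat >> h.py <<'E'
def downR(a): a=np.radians(a); y=np.array([np.cos(a),np.sin(a),0]); z=np.array([0,0,-1.]); return np.c_[np.cross(y,z),y,z]
E
python3 - <<'E'
from h import *
from bench import ctrl
s=ctrl.sense(); print(s['joints'],s['ft_force']); go([.617,.301,.25],downR(165))
E
```

```text
time_s: 5.03
tool_pos: [0.533, -0.1567, 0.2501]
ee_rot: [0.767, 2.569, -0.184]
ft_force: [0.7, 0.2, -0.2]
gripper_width: 0.0001
gripper_force: 0.0
[ 0.56222391  0.23747747 -0.53580957  2.10317306  0.74379996  0.52521283
  0.45889999] [ 0.7462789   0.21952384 -0.1761097 ]
go d [ 1.608  4.289 -0.819] w [-0.142   0.1033 -0.5884] n 4.29
```

```bash
python3 -m pendant '[{"dx":0.1,"dy":0.6,"dz":-0.4,"wx":-0.07,"wy":0.05,"wz":-0.28},{"dx":0.3,"dy":1,"dz":-0.4,"wx":-0.07,"wy":0.05,"wz":-0.28},{"dx":0.3,"dy":1,"dz":-0.4,"wx":-0.07,"wy":0.05,"wz":-0.28},{"dx":0.3,"dy":1,"dz":-0.4,"wx":-0.07,"wy":0.05,"wz":-0.28},{"dx":0.3,"dy":1,"dz":-0.4,"wx":-0.07,"wy":0.05,"wz":-0.28},{"dx":0.3,"dy":1,"dz":-0.4,"wx":-0.07,"wy":0.05,"wz":-0.28},{"dx":0.3,"dy":1,"dz":-0.4,"wx":-0.07,"wy":0.05,"wz":-0.28},{"dx":0.3,"dy":1,"dz":-0.4,"wx":-0.07,"wy":0.05,"wz":-0.28}]' 0
python3 - <<'E'
from h import *
from bench import ctrl
s=ctrl.sense(); print(s['joints'],s['ft_force']); go([.617,.301,.25],downR(165))
E
```

```text
time_s: 5.7
tool_pos: [0.5502, -0.0502, 0.2677]
ee_rot: [-0.486, 2.84, -0.098]
ft_force: [-0.1, -0.9, -0.1]
gripper_width: 0.0507
gripper_force: 0.0
[ 0.7335005   0.33764722 -0.89405533  1.95142879  0.46038879  0.75380172
  1.50879316] [-0.11737745 -0.94422072 -0.12203216]
go d [-1.745  3.114  0.268] w [-0.0699  0.0544 -0.3068] n 3.11
```

```bash
python3 -m pendant '[{"dx":-0.56,"dy":1,"dz":0,"wx":0,"wy":0,"wz":0},{"dx":-0.56,"dy":1,"dz":0,"wx":0,"wy":0,"wz":0},{"dx":-0.56,"dy":1,"dz":0,"wx":0,"wy":0,"wz":0},{"dx":-0.56,"dy":1,"dz":0,"wx":0,"wy":0,"wz":0}]'
python3 - <<'E'
from h import *
from bench import ctrl
s=ctrl.sense(); print(s['joints'],s['ft_force']); go([.617,.301,.25],downR(165))
E
```

```text
time_s: 6.03
tool_pos: [0.5701, 0.0711, 0.2713]
ee_rot: [-0.489, 2.835, -0.093]
ft_force: [-0.5, 0.4, 0.0]
gripper_width: 0.0771
gripper_force: 0.0
[ 0.45473168  0.37101393 -0.87028461  1.89871998  0.54866938  0.812556
  1.22099441] [-0.4914896   0.35614977  0.01169971]
go d [-1.149  2.037  0.289] w [-0.0699  0.0563 -0.306 ] n 2.04
```

```bash
python3 -m pendant '[{"dx":-0.56,"dy":1,"dz":0,"wx":-0.05,"wy":0.04,"wz":-0.21},{"dx":-0.56,"dy":1,"dz":0,"wx":-0.05,"wy":0.04,"wz":-0.21},{"dx":-0.56,"dy":1,"dz":0,"wx":-0.05,"wy":0.04,"wz":-0.21},{"dx":-0.56,"dy":1,"dz":0,"wx":-0.05,"wy":0.04,"wz":-0.21},{"dx":-0.56,"dy":1,"dz":0,"wx":-0.05,"wy":0.04,"wz":-0.21},{"dx":-0.56,"dy":1,"dz":0,"wx":-0.05,"wy":0.04,"wz":-0.21},{"dx":-0.56,"dy":1,"dz":0,"wx":-0.05,"wy":0.04,"wz":-0.21}]'
python3 - <<'E'
from h import *
from bench import ctrl
s=ctrl.sense(); print(s['joints'],s['ft_force']); go([.617,.301,.25],downR(165))
E
```

```text
time_s: 6.62
tool_pos: [0.5902, 0.176, 0.2721]
ee_rot: [-1.472, 2.69, -0.027]
ft_force: [-0.4, 0.4, 0.0]
gripper_width: 0.0877
gripper_force: 0.0
[ 0.32649201  0.59303656 -1.01722526  1.66368918  0.58166842  1.12741707
  1.73413156] [-0.4152582   0.35815213  0.01337104]
go d [-1.183  0.46   0.265] w [-0.019   0.0155 -0.0978] n 1.18
```

```bash
python3 -m pendant '[{"dx":-1,"dy":0.39,"dz":0,"wx":-0.019,"wy":0.0155,"wz":-0.098},{"dx":-1,"dy":0.39,"dz":0,"wx":-0.019,"wy":0.0155,"wz":-0.098},{"dx":-1,"dy":0.39,"dz":0,"wx":-0.019,"wy":0.0155,"wz":-0.098},{"dx":-1,"dy":0.39,"dz":0,"wx":-0.019,"wy":0.0155,"wz":-0.098},{"dx":-1,"dy":0.39,"dz":0,"wx":-0.019,"wy":0.0155,"wz":-0.098}]'
python3 - <<'E'
from h import *
from bench import ctrl,grab_frame
np.set_printoptions(precision=4,suppress=True)
s=ctrl.sense(); print(s['joints'],s['ft_force']); go([.618,.3015,.102],downR(165))
f=grab_frame("wrist"); T=np.eye(4);T[:3,:3]=R.from_rotvec(s['ee_rot']).as_matrix();T[:3,3]=s['tool_pos']
f["world_from_camera"]=T@f["hand_eye"]; np.savez("w2.npz",**f)
cv2.imwrite("pics/w2.png",f["pixels"])
P=cloud(f); c=P[(abs(P[...,2]-.089)<.004)&(np.hypot(P[...,0]-.619,P[...,1]-.301)<.03)]
if len(c): print(len(c),c.mean(0),cv2.minEnclosingCircle(c[:,:2].astype(np.float32)))
g=P[(P[...,2]>.1)&(P[...,1]>.32)]; print("incubator min y",np.percentile(g[:,1],1) if len(g) else None)
E
```

```text
time_s: 7.03
tool_pos: [0.61, 0.2837, 0.2767]
ee_rot: [-1.91, 2.492, -0.002]
ft_force: [-1.0, 0.3, -0.2]
gripper_width: 0.0879
gripper_force: 0.0
[ 0.1069  0.7319 -1.0332  1.4534  0.6371  1.3137  1.9059] [-1.0395  0.3175 -0.1834]
go d [-0.192 -0.027  1.747] w [-0.0008  0.0003 -0.0003] n 1.75
743 [0.6171 0.2965 0.089 ] ((0.6175000071525574, 0.297160267829895), 0.01414540782570839)
incubator min y 0.37950905686432973
```

View pics/w2.png

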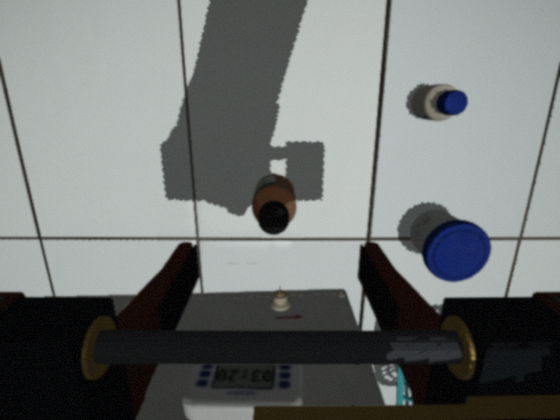

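The view shows the bottle's cap at (273,217) between the open fingers, nothing in the way of a straight descent.

```bash
python3 -m pendant '[{"dx":-0.165,"dy":-0.03,"dz":0,"wx":0,"wy":0,"wz":0},{"dx":-0.165,"dy":-0.03,"dz":0.3,"wx":0,"wy":0,"wz":0},{"dx":-0.165,"dy":-0.03,"dz":0.6,"wx":0,"wy":0,"wz":0},{"dx":-0.165,"dy":-0.03,"dz":0.9,"wx":0,"wy":0,"wz":0},{"dx":-0.165,"dy":-0.03,"dz":0.9,"wx":0,"wy":0,"wz":0}]'
python3 - <<'E'
from h import *
from bench import ctrl
s=ctrl.sense(); print(s['joints'],s['ft_force']); go([.6185,.299,.102],downR(165))
E
```

```text
time_s: 7.5
tool_pos: [0.6168, 0.2928, 0.182]
ee_rot: [1.903, -2.492, 0.005]
ft_force: [-0.2, -1.6, -0.3]
gripper_width: 0.0879
gripper_force: 0.0
[ 0.06137571  0.83165479 -0.96719625  1.509756    0.71827356  1.19002223
  1.8441421 ] [-0.16982742 -1.56726609 -0.26788404]
go d [-0.069 -0.     0.8  ] w [ 0.0002 -0.0021 -0.0015] n 0.8
```

```bash
python3 -m pendant '[{"dx":-0.05,"dy":0,"dz":0.2,"wx":0,"wy":0,"wz":0},{"dx":-0.05,"dy":0,"dz":0.45,"wx":0,"wy":0,"wz":0},{"dx":-0.05,"dy":0,"dz":0.65,"wx":0,"wy":0,"wz":0},{"dx":-0.05,"dy":0,"dz":0.76,"wx":0,"wy":0,"wz":0},{"dx":-0.05,"dy":0,"dz":0.76,"wx":0,"wy":0,"wz":0},{"dx":-0.05,"dy":0,"dz":0.76,"wx":0,"wy":0,"wz":0}]'
python3 - <<'E'
from h import *
from bench import ctrl
s=ctrl.sense(); print(s['joints'],s['ft_force']); go([.6185,.299,.102],downR(165))
E
```

```text
time_s: 8.0
tool_pos: [0.62, 0.3022, 0.1133]
ee_rot: [-1.908, 2.491, -0.003]
ft_force: [0.8, 0.1, 0.3]
gripper_width: 0.088
gripper_force: 0.0
[ 0.02709818  0.90871237 -0.91837735  1.53950589  0.78723833  1.09091754
  1.79697278] [0.78086154 0.14388849 0.25936362]
go d [0.035 0.007 0.113] w [-0.0013  0.0005 -0.0005] n 0.11
```

```bash
python3 -m pendant '[{"dx":0.03,"dy":0,"dz":0.1,"wx":0,"wy":0,"wz":0},{"dx":0.03,"dy":0,"dz":0.1,"wx":0,"wy":0,"wz":0},{"dx":0.03,"dy":0,"dz":0.1,"wx":0,"wy":0,"wz":0}]'
python3 -m pendant '[{"dx":0,"dy":0,"dz":0,"wx":0,"wy":0,"wz":0},{"dx":0,"dy":0,"dz":0,"wx":0,"wy":0,"wz":0},{"dx":0,"dy":0,"dz":0,"wx":0,"wy":0,"wz":0},{"dx":0,"dy":0,"dz":0,"wx":0,"wy":0,"wz":0},{"dx":0,"dy":0,"dz":0,"wx":0,"wy":0,"wz":0},{"dx":0,"dy":0,"dz":0,"wx":0,"wy":0,"wz":0},{"dx":0,"dy":0,"dz":0,"wx":0,"wy":0,"wz":0},{"dx":0,"dy":0,"dz":0,"wx":0,"wy":0,"wz":0},{"dx":0,"dy":0,"dz":0,"wx":0,"wy":0,"wz":0},{"dx":0,"dy":0,"dz":0,"wx":0,"wy":0,"wz":0},{"dx":0,"dy":0,"dz":0,"wx":0,"wy":0,"wz":0},{"dx":0,"dy":0,"dz":0,"wx":0,"wy":0,"wz":0}]' 255 25
```

```text
time_s: 8.25
tool_pos: [0.6191, 0.2988, 0.1029]
ee_rot: [-1.909, 2.491, -0.004]
ft_force: [-0.1, 1.4, 0.3]
gripper_width: 0.0878
gripper_force: 0.0
time_s: 9.25
tool_pos: [0.6189, 0.2992, 0.1026]
ee_rot: [-1.91, 2.491, -0.003]
ft_force: [-0.3, -0.4, -0.3]
gripper_width: 0.0428
gripper_force: 25.0
```

```bash
python3 -m pendant '[{"dx":0,"dy":0,"dz":-0.1,"wx":0,"wy":0,"wz":0},{"dx":0,"dy":0,"dz":-0.3,"wx":0,"wy":0,"wz":0},{"dx":0,"dy":0,"dz":-0.6,"wx":0,"wy":0,"wz":0},{"dx":0,"dy":0,"dz":-0.9,"wx":0,"wy":0,"wz":0},{"dx":0,"dy":0,"dz":-1,"wx":0,"wy":0,"wz":0},{"dx":0,"dy":0,"dz":-1,"wx":0,"wy":0,"wz":0}]'
python3 -m pendant '[{"dx":0.1,"dy":0,"dz":-0.1,"wx":0,"wy":0,"wz":0},{"dx":0.3,"dy":0,"dz":-0.2,"wx":0,"wy":0,"wz":0},{"dx":0.6,"dy":0,"dz":-0.2,"wx":0,"wy":0,"wz":0},{"dx":0.9,"dy":0,"dz":-0.2,"wx":0,"wy":0,"wz":0},{"dx":1,"dy":0,"dz":-0.2,"wx":0,"wy":0,"wz":0},{"dx":1,"dy":0,"dz":-0.2,"wx":0,"wy":0,"wz":0}]'
python3 - <<'E'
from h import *
from bench import ctrl
s=ctrl.sense(); print(s['joints'],s['ft_force']); go([.502,.0075,.2],downR(135))
E
```

```text
time_s: 9.75
tool_pos: [0.6193, 0.3002, 0.2061]
ee_rot: [-1.906, 2.487, -0.005]
ft_force: [0.4, -0.4, -1.6]
gripper_width: 0.0432
gripper_force: 25.0
time_s: 10.25
tool_pos: [0.5922, 0.1977, 0.2208]
ee_rot: [1.905, -2.497, 0.006]
ft_force: [0.5, -0.1, -2.5]
gripper_width: 0.0435
gripper_force: 25.0
[ 0.26901128  0.71864001 -1.03330602  1.63829238  0.66384929  1.17543914
  1.94911457] [ 0.48854406 -0.08496715 -2.51916022]
go d [2.072 0.368 0.213] w [-0.001  -0.0008  0.165 ] n 2.07
```

```bash
python3 -m pendant '[{"dx":0.2,"dy":0.05,"dz":0,"wx":0,"wy":0,"wz":0.02},{"dx":0.4,"dy":0.1,"dz":0,"wx":0,"wy":0,"wz":0.04},{"dx":0.7,"dy":0.15,"dz":0,"wx":0,"wy":0,"wz":0.06},{"dx":1,"dy":0.18,"dz":0,"wx":0,"wy":0,"wz":0.08},{"dx":1,"dy":0.18,"dz":0,"wx":0,"wy":0,"wz":0.08}]'
python3 - <<'E'
from h import *
from bench import ctrl
s=ctrl.sense(); print(s['joints'],s['ft_force']); go([.502,.0075,.2],downR(135))
E
```

```text
time_s: 10.67
tool_pos: [0.5476, 0.1054, 0.2207]
ee_rot: [1.572, -2.718, 0.006]
ft_force: [-0.1, 0.6, -2.2]
gripper_width: 0.043
gripper_force: 25.0
[ 0.45986242  0.60274039 -1.03049689  1.80432523  0.58888804  1.07948973
  1.83212356] [-0.14744503  0.61837477 -2.19607617]
go d [ 1.075 -0.092  0.211] w [-0.001  -0.0011  0.084 ] n 1.08
```

```bash
python3 -m pendant '[{"dx":0.3,"dy":-0.03,"dz":0,"wx":0,"wy":0,"wz":0.02},{"dx":0.6,"dy":-0.06,"dz":0,"wx":0,"wy":0,"wz":0.05},{"dx":0.9,"dy":-0.08,"dz":0,"wx":0,"wy":0,"wz":0.08},{"dx":1,"dy":-0.09,"dz":0,"wx":0,"wy":0,"wz":0.08},{"dx":1,"dy":-0.09,"dz":0,"wx":0,"wy":0,"wz":0.08},{"dx":1,"dy":-0.09,"dz":0,"wx":0,"wy":0,"wz":0.08},{"dx":1,"dy":-0.09,"dz":0,"wx":0,"wy":0,"wz":0.08}]'
python3 - <<'E'
from h import *
from bench import ctrl,grab_frame
np.set_printoptions(precision=4,suppress=True)
s=ctrl.sense(); print(s['joints'],s['ft_force']); go([.502,.0075,.165],downR(135))
f=grab_frame("wrist"); T=np.eye(4);T[:3,:3]=R.from_rotvec(s['ee_rot']).as_matrix();T[:3,3]=s['tool_pos']
f["world_from_camera"]=T@f["hand_eye"]; np.savez("w3.npz",**f)
cv2.imwrite("pics/w3.png",f["pixels"])
E
```

```text
time_s: 11.25
tool_pos: [0.5083, 0.0207, 0.2222]
ee_rot: [-1.233, 2.884, -0.0]
ft_force: [0.3, 0.1, -2.3]
gripper_width: 0.0428
gripper_force: 25.0
[ 0.6529  0.5033 -1.0245  1.9207  0.5112  1.001   1.7761] [ 0.3385  0.0683 -2.3112]
go d [ 0.142 -0.045  0.572] w [-0.0007  0.0013  0.0073] n 0.57
```

View pics/w3.png

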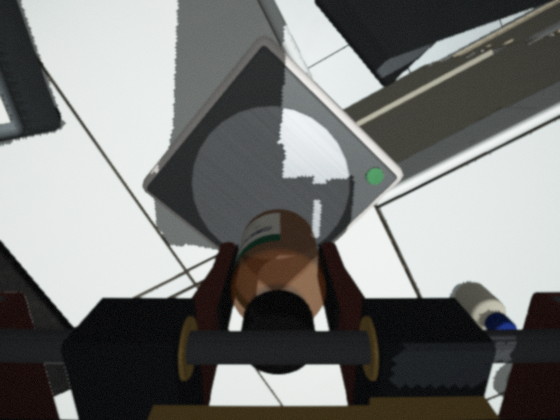

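The bottle is held upright between the fingers at (278,280), pan centre at roughly (272,180), still empty; descending with a small correction.

```bash
python3 -m pendant '[{"dx":0.14,"dy":-0.045,"dz":0.1,"wx":0,"wy":0,"wz":0},{"dx":0.14,"dy":-0.045,"dz":0.3,"wx":0,"wy":0,"wz":0},{"dx":0.14,"dy":-0.045,"dz":0.45,"wx":0,"wy":0,"wz":0},{"dx":0.14,"dy":-0.045,"dz":0.5,"wx":0,"wy":0,"wz":0},{"dx":0.14,"dy":-0.045,"dz":0.5,"wx":0,"wy":0,"wz":0},{"dx":0.14,"dy":-0.045,"dz":0.5,"wx":0,"wy":0,"wz":0},{"dx":0.14,"dy":-0.045,"dz":0.5,"wx":0,"wy":0,"wz":0}]'
python3 - <<'E'
from h import *
from bench import ctrl
s=ctrl.sense(); go([.502,.0075,.158],downR(135))
E
```

```text
time_s: 11.88
tool_pos: [0.5022, 0.0069, 0.1729]
ee_rot: [-1.231, 2.885, -0.002]
ft_force: [0.5, -0.2, -1.0]
gripper_width: 0.0428
gripper_force: 25.0
go d [-0.003  0.006  0.149] w [-0.001   0.0013  0.0068] n 0.15
```

```bash
python3 -m pendant '[{"dx":0,"dy":0,"dz":0.04,"wx":0,"wy":0,"wz":0},{"dx":0,"dy":0,"dz":0.08,"wx":0,"wy":0,"wz":0},{"dx":0,"dy":0,"dz":0.11,"wx":0,"wy":0,"wz":0},{"dx":0,"dy":0,"dz":0.13,"wx":0,"wy":0,"wz":0},{"dx":0,"dy":0,"dz":0.13,"wx":0,"wy":0,"wz":0},{"dx":0,"dy":0,"dz":0.13,"wx":0,"wy":0,"wz":0}]'
python3 -m pendant '[{"dx":0,"dy":0,"dz":0.01,"wx":0,"wy":0,"wz":0},{"dx":0,"dy":0,"dz":0.015,"wx":0,"wy":0,"wz":0},{"dx":0,"dy":0,"dz":0.015,"wx":0,"wy":0,"wz":0},{"dx":0,"dy":0,"dz":0.015,"wx":0,"wy":0,"wz":0}]'
```

```text
time_s: 12.38
tool_pos: [0.5015, 0.006, 0.159]
ee_rot: [-1.23, 2.887, -0.002]
ft_force: [-0.1, 0.0, -1.6]
gripper_width: 0.0432
gripper_force: 25.0
time_s: 12.72
tool_pos: [0.5016, 0.006, 0.1576]
ee_rot: [-1.23, 2.887, -0.002]
ft_force: [0.5, 0.1, -1.3]
gripper_width: 0.0426
gripper_force: 25.0
```

```bash
python3 -m pendant '[{"dx":0,"dy":0,"dz":0.005,"wx":0,"wy":0,"wz":0},{"dx":0,"dy":0,"dz":0.01,"wx":0,"wy":0,"wz":0},{"dx":0,"dy":0,"dz":0.01,"wx":0,"wy":0,"wz":0},{"dx":0,"dy":0,"dz":0.01,"wx":0,"wy":0,"wz":0}]'
```

```text
time_s: 13.05
tool_pos: [0.5017, 0.0061, 0.1574]
ee_rot: [-1.23, 2.887, -0.003]
ft_force: [-3.1, 0.4, 8.9]
gripper_width: 0.0429
gripper_force: 25.0
```

Contact. I'll ease off slightly and open the fingers.

```bash
python3 -m pendant '[{"dx":0,"dy":0,"dz":-0.007,"wx":0,"wy":0,"wz":0},{"dx":0,"dy":0,"dz":-0.007,"wx":0,"wy":0,"wz":0},{"dx":0,"dy":0,"dz":-0.007,"wx":0,"wy":0,"wz":0}]'
python3 -m pendant '[{"dx":0,"dy":0,"dz":0,"wx":0,"wy":0,"wz":0},{"dx":0,"dy":0,"dz":0,"wx":0,"wy":0,"wz":0},{"dx":0,"dy":0,"dz":0,"wx":0,"wy":0,"wz":0},{"dx":0,"dy":0,"dz":0,"wx":0,"wy":0,"wz":0},{"dx":0,"dy":0,"dz":0,"wx":0,"wy":0,"wz":0},{"dx":0,"dy":0,"dz":0,"wx":0,"wy":0,"wz":0},{"dx":0,"dy":0,"dz":0,"wx":0,"wy":0,"wz":0},{"dx":0,"dy":0,"dz":0,"wx":0,"wy":0,"wz":0},{"dx":0,"dy":0,"dz":0,"wx":0,"wy":0,"wz":0},{"dx":0,"dy":0,"dz":0,"wx":0,"wy":0,"wz":0},{"dx":0,"dy":0,"dz":0,"wx":0,"wy":0,"wz":0},{"dx":0,"dy":0,"dz":0,"wx":0,"wy":0,"wz":0}]' 0
python3 -m pendant '[{"dx":0,"dy":0,"dz":-0.1,"wx":0,"wy":0,"wz":0},{"dx":0,"dy":0,"dz":-0.3,"wx":0,"wy":0,"wz":0},{"dx":0,"dy":0,"dz":-0.6,"wx":0,"wy":0,"wz":0},{"dx":0,"dy":0,"dz":-1,"wx":0,"wy":0,"wz":0},{"dx":0,"dy":0,"dz":-1,"wx":0,"wy":0,"wz":0},{"dx":0,"dy":0,"dz":-1,"wx":0,"wy":0,"wz":0}]'
python3 - <<'E'
from h import *
from bench import ctrl,grab_frame
np.set_printoptions(precision=4,suppress=True)
s=ctrl.sense(); print(s['joints']); go(prn+.17*pz,panelR(1))
f=grab_frame("scene"); cv2.imwrite("pics/s2.png",cv2.resize(f["pixels"][120:340,150:430],None,fx=2.5,fy=2.5))
P=cloud(f)
E
```

```text
time_s: 13.3
tool_pos: [0.5018, 0.006, 0.1575]
ee_rot: [-1.23, 2.887, -0.002]
ft_force: [0.4, -0.1, 2.1]
gripper_width: 0.0426
gripper_force: 25.0
time_s: 14.3
tool_pos: [0.5016, 0.006, 0.1573]
ee_rot: [-1.23, 2.887, -0.002]
ft_force: [-0.2, 0.2, -0.2]
gripper_width: 0.0878
gripper_force: 0.0
time_s: 14.8
tool_pos: [0.5022, 0.0062, 0.2597]
ee_rot: [-1.228, 2.884, -0.006]
ft_force: [-0.6, -1.0, -0.4]
gripper_width: 0.0881
gripper_force: 0.0
[ 0.7288  0.4459 -1.0697  1.8967  0.4527  1.0575  1.8483]
go d [ 1.684 -1.488  0.128] w [ 0.1031 -0.1223  0.4317] n 1.68
```

View pics/s2.png

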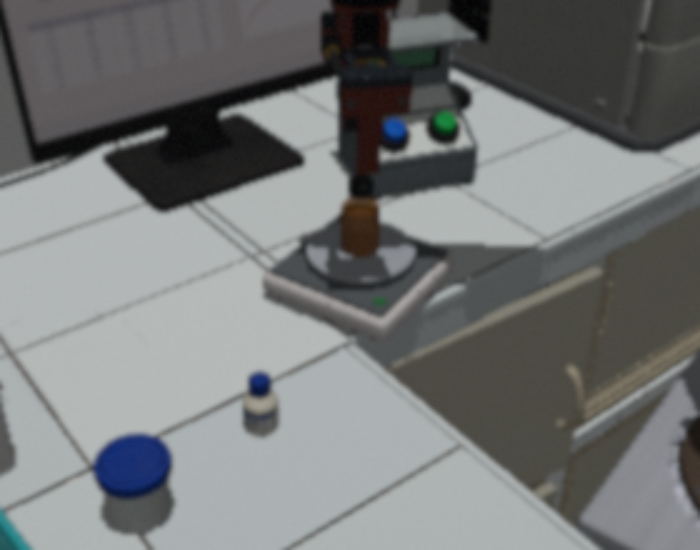

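The bottle stands upright at the middle of the pan (crop pixel (360,240)), both bystanders untouched. On to the print button.

```bash
python3 -m pendant '[{"dx":0,"dy":0,"dz":-0.4,"wx":0,"wy":0,"wz":0},{"dx":0.4,"dy":-0.35,"dz":-0.4,"wx":0,"wy":0,"wz":0},{"dx":1,"dy":-0.9,"dz":-0.4,"wx":0,"wy":0,"wz":0},{"dx":1,"dy":-0.9,"dz":-0.4,"wx":0,"wy":0,"wz":0},{"dx":1,"dy":-0.9,"dz":-0.4,"wx":0,"wy":0,"wz":0},{"dx":1,"dy":-0.9,"dz":-0.4,"wx":0,"wy":0,"wz":0}]' 255
python3 - <<'E'
from h import *
from bench import ctrl
s=ctrl.sense(); print(s['joints'],s['tool_pos']); go(prn+.18*pz,panelR(1))
E
```

```text
time_s: 15.35
tool_pos: [0.4957, -0.1328, 0.2955]
ee_rot: [-1.221, 2.893, 0.0]
ft_force: [0.4, -0.5, 0.5]
gripper_width: 0.0512
gripper_force: 0.0
[ 1.0093077   0.4259399  -1.08199965  1.82465341  0.41262951  1.14025032
  2.15636994] [ 0.49565933 -0.13278713  0.29549896]
go d [ 0.641 -0.532  0.396] w [ 0.1033 -0.125   0.4297] n 0.64
```

```bash
python3 -m pendant '[{"dx":0.4,"dy":-0.3,"dz":0.1,"wx":0.103,"wy":-0.125,"wz":0.43},{"dx":0.64,"dy":-0.53,"dz":0.1,"wx":0.103,"wy":-0.125,"wz":0.43},{"dx":0.64,"dy":-0.53,"dz":0.1,"wx":0.103,"wy":-0.125,"wz":0.43},{"dx":0.64,"dy":-0.53,"dz":0.1,"wx":0.103,"wy":-0.125,"wz":0.43},{"dx":0.64,"dy":-0.53,"dz":0.1,"wx":0.103,"wy":-0.125,"wz":0.43},{"dx":0.64,"dy":-0.53,"dz":0.1,"wx":0.103,"wy":-0.125,"wz":0.43},{"dx":0.64,"dy":-0.53,"dz":0.1,"wx":0.103,"wy":-0.125,"wz":0.43},{"dx":0.64,"dy":-0.53,"dz":0.2,"wx":0.103,"wy":-0.125,"wz":0.43},{"dx":0.64,"dy":-0.53,"dz":0.3,"wx":0.103,"wy":-0.125,"wz":0.43},{"dx":0.64,"dy":-0.53,"dz":0.4,"wx":0.103,"wy":-0.125,"wz":0.43},{"dx":0.64,"dy":-0.53,"dz":0.4,"wx":0.103,"wy":-0.125,"wz":0.43},{"dx":0.64,"dy":-0.53,"dz":0.4,"wx":0.103,"wy":-0.125,"wz":0.43},{"dx":0.64,"dy":-0.53,"dz":0.4,"wx":0.103,"wy":-0.125,"wz":0.43},{"dx":0.64,"dy":-0.53,"dz":0.4,"wx":0.103,"wy":-0.125,"wz":0.43},{"dx":0.64,"dy":-0.53,"dz":0.4,"wx":0.103,"wy":-0.125,"wz":0.43}]'
python3 - <<'E'
from h import *
from bench import ctrl
s=ctrl.sense(); print(s['joints'],s['tool_pos']); go(prn+.088*pz,panelR(1))
E
```

```text
time_s: 16.6
tool_pos: [0.4911, -0.2103, 0.257]
ee_rot: [0.75, 2.576, -0.179]
ft_force: [-0.6, 0.3, 0.1]
gripper_width: 0.0006
gripper_force: 0.0
[ 0.8109029   0.19404829 -0.63243709  2.14417058  0.63611597  0.46791438
  0.69739866] [ 0.4910518  -0.2103028   0.25698635]
go d [-0.006 -0.063  0.936] w [0.002  0.0002 0.0032] n 0.94
```

```bash
python3 -m pendant '[{"dx":0,"dy":-0.06,"dz":0.2,"wx":0.002,"wy":0,"wz":0.003},{"dx":0,"dy":-0.06,"dz":0.5,"wx":0.002,"wy":0,"wz":0.003},{"dx":0,"dy":-0.06,"dz":0.8,"wx":0.002,"wy":0,"wz":0.003},{"dx":0,"dy":-0.06,"dz":0.92,"wx":0.002,"wy":0,"wz":0.003},{"dx":0,"dy":-0.06,"dz":0.92,"wx":0.002,"wy":0,"wz":0.003},{"dx":0,"dy":-0.06,"dz":0.92,"wx":0.002,"wy":0,"wz":0.003}]'
python3 - <<'E'
from h import *
from bench import ctrl
s=ctrl.sense(); go(prn+.08*pz,panelR(1)); print("axial force",s['ft_force']@pz)
E
```

```text
time_s: 17.1
tool_pos: [0.5227, -0.2388, 0.1746]
ee_rot: [0.77, 2.571, -0.184]
ft_force: [-0.5, -0.5, 0.5]
gripper_width: 0.0004
gripper_force: 0.0
go d [-0.006  0.009  0.09 ] w [-0.0004 -0.0001 -0.0011] n 0.09
axial force 0.5379589209820539
```

```bash
python3 -m pendant '[{"dx":0,"dy":0,"dz":0.03,"wx":0,"wy":0,"wz":0},{"dx":0,"dy":0,"dz":0.06,"wx":0,"wy":0,"wz":0},{"dx":0,"dy":0,"dz":0.09,"wx":0,"wy":0,"wz":0},{"dx":0,"dy":0,"dz":0.12,"wx":0,"wy":0,"wz":0},{"dx":0,"dy":0,"dz":0.15,"wx":0,"wy":0,"wz":0},{"dx":0,"dy":0,"dz":0.15,"wx":0,"wy":0,"wz":0}]'
python3 -m pendant '[{"dx":0,"dy":0,"dz":0.01,"wx":0,"wy":0,"wz":0},{"dx":0,"dy":0,"dz":0.02,"wx":0,"wy":0,"wz":0},{"dx":0,"dy":0,"dz":0.02,"wx":0,"wy":0,"wz":0},{"dx":0,"dy":0,"dz":0.02,"wx":0,"wy":0,"wz":0}]'
python3 - <<'E'
from h import *
from bench import ctrl
s=ctrl.sense(); go(prn+.08*pz,panelR(1)); print("axial force",s['ft_force']@pz)
E
```

```text
time_s: 17.6
tool_pos: [0.529, -0.2432, 0.1623]
ee_rot: [0.772, 2.567, -0.186]
ft_force: [0.0, -1.4, 4.2]
gripper_width: 0.0001
gripper_force: 2.0
time_s: 17.93
tool_pos: [0.5296, -0.2436, 0.1608]
ee_rot: [0.772, 2.567, -0.186]
ft_force: [-1.3, 0.2, 5.4]
gripper_width: 0.0002
gripper_force: 3.0
go d [ 0.006  0.011 -0.07 ] w [-0.0007  0.001  -0.0017] n 0.07
axial force 5.306291101923419
```

```bash
python3 -m pendant '[{"dx":0,"dy":0,"dz":0.01,"wx":0,"wy":0,"wz":0},{"dx":0,"dy":0,"dz":0.015,"wx":0,"wy":0,"wz":0},{"dx":0,"dy":0,"dz":0.015,"wx":0,"wy":0,"wz":0},{"dx":0,"dy":0,"dz":0.015,"wx":0,"wy":0,"wz":0}]'
```

```text
time_s: 18.27
tool_pos: [0.5298, -0.2437, 0.1604]
ee_rot: [0.771, 2.567, -0.187]
ft_force: [-13.0, 4.7, 22.0]
gripper_width: 0.0004
gripper_force: 12.7
```

Hard stop at about 26 N, fully down. Retracting and checking.

```bash
python3 -m pendant '[{"dx":0,"dy":0,"dz":-0.1,"wx":0,"wy":0,"wz":0},{"dx":0,"dy":0,"dz":-0.5,"wx":0,"wy":0,"wz":0},{"dx":0,"dy":0,"dz":-0.9,"wx":0,"wy":0,"wz":0},{"dx":0,"dy":0,"dz":-1,"wx":0,"wy":0,"wz":0},{"dx":0,"dy":0,"dz":-1,"wx":0,"wy":0,"wz":0},{"dx":0,"dy":0,"dz":-1,"wx":0,"wy":0,"wz":0},{"dx":0,"dy":0,"dz":-1,"wx":0,"wy":0,"wz":0}]'
python3 - <<'E'
from h import *
from bench import grab_frame
np.set_printoptions(precision=4,suppress=True)
for n in("scene","top"):
    f=grab_frame(n); P=cloud(f); c=P[(abs(P[...,2]-.144)<.004)&(np.hypot(P[...,0]-.502,P[...,1]-.006)<.05)]
    if len(c): print(n,len(c),c.mean(0),cv2.minEnclosingCircle(c[:,:2].astype(np.float32)))
    if n=="scene": cv2.imwrite("pics/s3.png",cv2.resize(f["pixels"][120:340,150:430],None,fx=2.5,fy=2.5))
E
```

```text
time_s: 18.85
tool_pos: [0.4914, -0.219, 0.2467]
ee_rot: [0.773, 2.57, -0.185]
ft_force: [0.9, -0.0, -0.6]
gripper_width: 0.0006
gripper_force: 0.0
scene 54 [0.5013 0.0108 0.1436] ((0.5034241080284119, 0.008112352341413498), 0.014796732924878597)
top 104 [0.5017 0.0086 0.1436] ((0.5016404390335083, 0.008353213779628277), 0.013627368025481701)
```

View pics/s3.png

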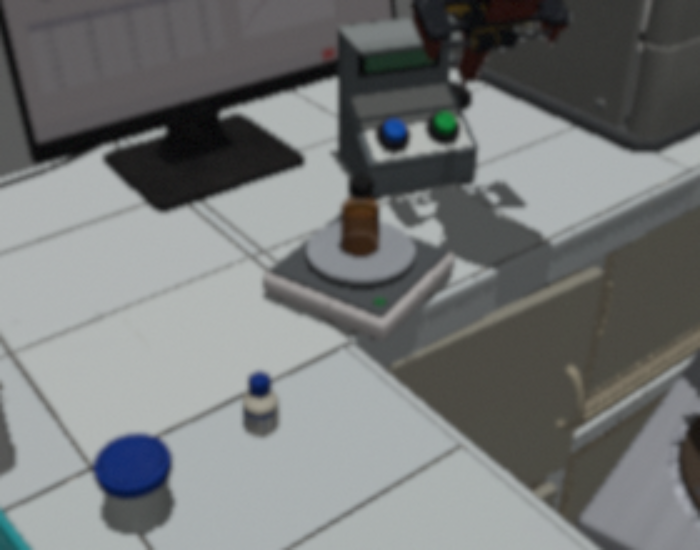

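The bottle stands at the pan centre (crop (360,230)), both buttons are up ((395,132) and (444,124)), and the arm is clear.

```bash
python3 -c "
from bench import ctrl
print(ctrl.job_done())"
```

```text
the job is handed in; nothing more can be done
None
```

The job is handed in: I pressed the blue tare button with the pan empty, stood the amber bottle upright within about 2 mm of the pan's centre, then pressed the green print button; both buttons came back up, the white bottle and cup were not touched, and it took about 19 s.

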